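# Press both wrapper ends of a butter packet

### The job

Press the folded wrapper flat at both ends of the butter packet: push it from behind, ungripped, squarely into the middle of the sprung wooden bar until the bar has gone in as far as it will, and hold it there for a moment without crushing it; begin with the end that faces the bar. Then turn the packet end for end and press the other end in the same way. Keep it standing on its narrow long side throughout, leave it standing in front of the bar with the second end towards it, and do not disturb the pepper mill, the salt shaker or the tin.

Things in the scene. Friction and masses are not known exactly. Their poses are not given: they have to be found in the camera images.
- packet: Wrapped butter packet, a 102 x 37 x 73 mm box of about 0.26 kg, standing on its narrow long side. Origin at the centre of its underside; x along its 102 mm length (towards end A), y across its 37 mm thickness, z up (73 mm high).
- end_A (a point): Centre of the packet's end A (37 mm wide, 73 mm high): the end that faces the bar at the start.
- end_B (a point): Centre of the packet's other end, B.
- press: Wrap press fixed to the worktop: aluminium foot 140 mm wide (begins 35 mm behind the origin), wooden block 66 mm high, and before it a sprung upright wooden bar. Origin on the worktop, under the middle of the bar's face as it lies when the depth setting is right back; +x points from the bar into the press, z up; the packet is pushed along +x at y = 0.
- bar_mid (a point): Fixed point 38 mm above the press origin. The bar's face is 100 mm wide, 14 to 62 mm high. Its depth setting is unknown: the unpressed face lies anywhere from 24 mm in front of this point (press x = -24 mm) to 0. The bar gives 12 mm, with 5.5 N at first, 10.5 N at the end, then meets a solid stop. Above 40 N the packet is crushed.
- pepper_mill: Wooden pepper mill, 58 mm across, 170 mm tall; origin under its centre. Bystander.
- salt_shaker: Glass salt shaker with a grey cap, 44 mm across, 90 mm tall; origin under its centre. Bystander.
- tin: Food tin, 75 mm across, 58 mm tall; origin under its centre. Bystander.
Not all that is in view belongs to the job. Of the things shaped like the press, the aluminium one is meant. Several things look just like the packet: the one meant starts nearest to the robot's base.

How it is judged (in metres and radians):
On the way, in this order (a step that is already met when the one before it is completed fails the run):
1. end A is pressed home: it bears on the bar with over 9 N, square within 0.12 rad, within 20 mm of the bar's middle, pushed by the fingers from behind the other end (contact force between packet and press above 9 N and x of end_A in the frame of press above -0.04 m and y of end_A in the frame of press between -0.02 and 0.02 m and angle between the x axis of packet and the x axis of press, either way round below 0.12 rad and x of the grasp point in the frame of packet below -0.053 m), for 0.2 s.
2. the packet has been turned and end B is pressed home in the same way (contact force between packet and press above 9 N and x of end_B in the frame of press above -0.04 m and y of end_B in the frame of press between -0.02 and 0.02 m and angle between the x axis of packet and the x axis of press, either way round below 0.12 rad and x of the grasp point in the frame of packet above 0.053 m), for 0.2 s.
At the end, for the whole second after the job is handed in: The packet stands on its narrow long side on the worktop, at rest, end B towards the bar: no more than 80 mm in front of the press origin, within 35 mm of the bar's middle line, square within 0.3 rad (angle between packet's own z axis and vertical below 0.1 rad and height (world z) of packet below 0.006 m and x of end_B in the frame of press above -0.08 m and y of end_B in the frame of press between -0.035 and 0.035 m and angle between the x axis of packet and the x axis of press, either way round below 0.3 rad and linear speed of packet below 0.02 m/s); the robot touches nothing.
It fails at once if the packet is crushed against the bar (over 40 N) (contact force between packet and press above 40 N).
It fails at once if the packet is tipped over (over 0.5 rad) (angle between packet's own z axis and vertical above 0.5 rad).
It fails at once if the pepper mill, salt shaker or tin is shifted by more than 30 mm (distance of any of pepper_mill, salt_shaker, tin from where it was at the start of the episode above 0.03 m).
It also fails if it takes over 72 s, if anything falls off the work surface, if the arm or the gripper's body presses on something with over 40 N, if the wrist force passes 120 N, or if a joint passes its speed limit or range.

### The arm

A 6-joint arm with a two-finger parallel gripper is mounted at the origin on the work surface; the furniture and walls round the work are solid. World frame = base frame: x ahead of the robot, y to its left, z up, the work surface at z = 0. Lengths are in m, angles in degrees, forces in N, time in s.
With the tool pointing down it reaches from about 0.375 to 0.975 m from the base axis. Payload 3.8 kg.
Tool frame: the origin (TCP) lies at the centre of the arm's flange, where the gripper is bolted on; the fingertips stand 173 mm ahead of it and the grasp point (between the pads) lies 155 mm ahead of it (pinch_z is the z of the grasp point in the tool frame, in m); z points along the fingers, y is the direction in which the jaws open and shut (so a half turn about z gives the same grasp; the last joint's range is limited). The gripper opens to 85 mm and grips with 20 to 120 N. Pads are 22 mm wide; open, the fingers measure 114 mm over their backs; the gripper's body (76 mm by 85 mm) begins 54 mm behind the grasp point. The pads swing forward as they close: fully open they stand 13 mm farther back than shut.
Start: joints at [67.214, 15.12, 91.902, -0, 72.978, -2.114], TCP at [0.238, 0.632, 0.405] pointing down, gripper open.
Joint ranges: [-150.88, 150.88], [-54.13, 125.18], [17.81, 147.31], [-75.09, 255.09], [0, 152.58], [-146.25, 146.25]. Speed limits (degrees/s): [147.25, 147.25, 180, 180, 180, 180].

### API

Orientations are given as [roll, pitch, yaw] about the fixed x, y, z axes, in that order (R = Rz(yaw) Ry(pitch) Rx(roll)).
In Python, from rig import move_ptp, move_l, set_joints, gripper_to, dwell, ik, observe, read_camera, camera_info, PlanningError, close_job, pinch_z gives the robot as it stands. Calls block until the motion is done:
- move_ptp(position, orientation): joint-space move of the TCP to a pose.
- move_l(position, rotation=None, feed=0.15): straight line of the TCP; rotation=None keeps the orientation; feed is the mean speed in m/s.
- set_joints(angles): joint-space move.
- gripper_to(opening, squeeze=None): finger opening in m; squeeze is the grip in N (None keeps the last); returns when the fingers have stopped.
- dwell(seconds).
- ik(position, orientation): joint angles nearest the present ones, or None.
- observe(): the state.
- read_camera(name): name is "side" or "top" or "wrist"; returns the picture (480x640x3 uint8, red, green, blue); there is no depth.
- camera_info(name): a dict with "vfov" (degrees; the focal length in pixels is half the picture's height over the tangent of half this angle, whatever the lens; pixels are square), "cx", "cy" (the principal point, pixels), "R" (3x3) and "t" (3): a world point X has camera coordinates R X + t. Camera axes: x right, y down, z forward; pixel columns grow to the right and rows downward; lengths in m; the calibration is good to about 2 mm. The wrist camera is an equidistant fisheye: a pixel r from the principal point sees the ray r / f radians off the axis. A picture is of the moment at which its call begins: read the wrist's pose just before it. camera_info takes no time and is no camera call; for the wrist camera it gives the pose at the moment of the call.
A pose or a line that the arm cannot do raises PlanningError and nothing moves.
- close_job(): hands the job in, once; it reports no verdict.
The state is a dict: "time": time; "qpos": joint angles; "joint_velocities": joint speeds; "tau": joint torques, N m; "ee_pos": TCP position; "orientation": TCP orientation; "wrist_force": force on the tool from outside, world axes, zero at the start; "moment": the same for the moment, N m; "width": finger opening in m.
Only numpy, scipy, OpenCV 4.12 (cv2) and the standard library are available. Lean on these libraries where they do the work, as an engineer would, in place of code of your own. Each camera call takes 0.05 s, during which the arm holds its last target. There are 200 camera calls.

## Working session

There is one attempt and no reset: what is moved stays moved. The work goes in short steps, each a Python script; the robot and the scene stay as the last script left them, time stands still between calls to the robot, and variables do not carry over. Pictures are saved under pics/ and viewed, about 8 in all and at most 12, crops included, and the job is handed in when it is done.

```bash
mkdir -p pics; ls; python3 - <<'E'
from rig import *
import cv2, numpy as np
o=observe();print(o['time'],o['ee_pos'],o['orientation'],o['wrist_force'],pinch_z)
for n in("top","side","wrist"):
    i=camera_info(n);print(n,i['vfov'],i['cx'],i['cy'],np.round(i['R'],3).tolist(),np.round(i['t'],3).tolist(), np.round(-np.array(i['R']).T@i['t'],3))
    cv2.imwrite(f"pics/{n}0.png",read_camera(n)[:,:,::-1])
E
```

```text
pics
0.0 [0.23817044 0.63120346 0.40332939] [-1.79869911e+02 -4.01026687e-03  1.59326094e+02] [-0.06232498 -0.60473845  0.44051456] 0.1547
top 42.12854601511496 316.6461504040195 239.52649117063058 [[-0.019, -1.0, -0.005], [-0.985, 0.019, -0.173], [0.173, 0.002, -0.985]] [-0.052, 0.443, 1.367] [ 0.198 -0.062  1.422]
side 51.162823599605815 312.16987054406985 235.98387330080348 [[0.96, -0.281, -0.021], [-0.203, -0.639, -0.742], [0.195, 0.717, -0.67]] [-0.424, 0.107, 1.165] [ 0.201 -0.885  0.85 ]
wrist 65.70646984690485 318.015837846935 238.51977572625583 [[0.353, 0.936, -0.003], [0.898, -0.338, 0.281], [0.262, -0.102, -0.96]] [-0.673, -0.037, 0.38] [0.171 0.656 0.372]
```

View pics/top0.png

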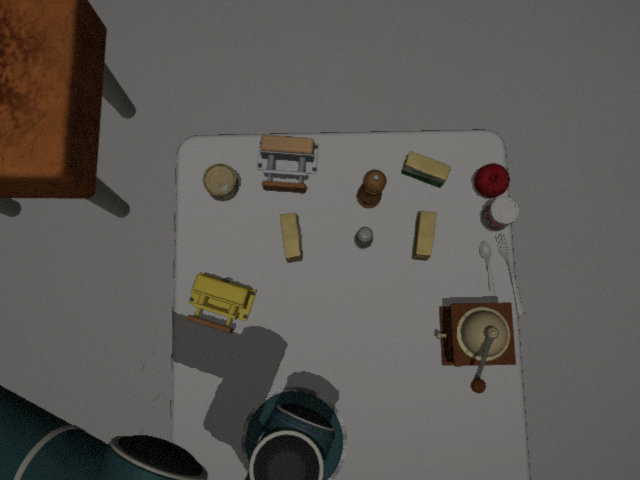

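View pics/side0.png

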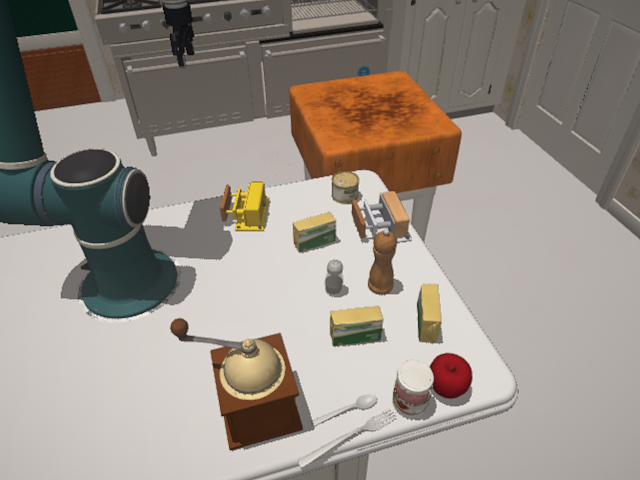

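Top view: three packet lookalikes at (290,237), (426,235) and (427,168). The robot base is at about (293,441), so the one at (290,237) is nearest. The aluminium press is at (288,160), with its bar at (284,185), and the yellow press is a decoy. The bystanders are the tin (221,182), mill (370,188) and salt (364,236). Next I'll confirm in a crop and measure.

```bash
cat > h.py <<'E'
import numpy as np, cv2
from rig import *
def ray(n,uv,z,i=None):
    "pixel -> world point on plane height z"
    i=i or camera_info(n); R=np.array(i['R']);t=np.array(i['t']);f=240/np.tan(np.radians(i['vfov']/2))
    d=np.array([uv[0]-i['cx'],uv[1]-i['cy']])/f
    if n=='wrist':
        r=np.hypot(*d); v=np.array([*(d*np.sin(r)/r),np.cos(r)]) if r>0 else np.array([0,0,1.])
    else: v=np.array([*d,1.])
    c=-R.T@t; w=R.T@v
    return c+w*(z-c[2])/w[2]
def proj(n,X,i=None):
    i=i or camera_info(n); R=np.array(i['R']);t=np.array(i['t']);f=240/np.tan(np.radians(i['vfov']/2))
    c=R@np.array(X)+t
    if n=='wrist':
        r=np.hypot(c[0],c[1]);k=np.arctan2(r,c[2])/r
        return np.array([i['cx']+f*k*c[0],i['cy']+f*k*c[1]])
    return np.array([i['cx']+f*c[0]/c[2],i['cy']+f*c[1]/c[2]])
E
python3 - <<'E'
from h import *
im=cv2.imread('pics/top0.png')
c=im[130:275,245:390]; cv2.imwrite('pics/crop1.png',cv2.resize(c,None,fx=4.1,fy=4.1,interpolation=cv2.INTER_CUBIC))
for p,z in (((290,237),.073),((426,235),.073),((427,168),.073),((284,181),.062),((221,180),.058),((365,232),.09),((374,180),.17)):
    X=ray('top',p,z);print(p,X.round(3),np.hypot(X[0],X[1]).round(3))
# yellow mask of packet
hsv=cv2.cvtColor(im,cv2.COLOR_BGR2HSV);m=cv2.inRange(hsv,(18,60,90),(35,255,255))
n,l,s,ce=cv2.connectedComponentsWithStats(m)
for k in range(1,n):
    if s[k,4]>200:
        pts=np.argwhere(l==k)[:,::-1].astype(np.float32);r=cv2.minAreaRect(pts)
        print(s[k],[ray('top',q,.073).round(4)[:2].tolist() for q in cv2.boxPoints(r)])
E
```

```text
(290, 237) [ 0.442 -0.002  0.073] 0.442
(426, 235) [ 0.441 -0.301  0.073] 0.534
(427, 168) [ 0.593 -0.31   0.073] 0.67
(284, 181) [0.573 0.011 0.062] 0.573
(221, 180) [0.579 0.154 0.058] 0.599
(365, 232) [ 0.447 -0.166  0.09 ] 0.477
(374, 180) [ 0.541 -0.182  0.17 ] 0.571
[406 151  45  29 641] [[0.6019, -0.26], [0.6347, -0.2731], [0.5972, -0.3643], [0.5648, -0.3508]]
[204 166  31  29 534] [[0.577, 0.1996], [0.6215, 0.1563], [0.574, 0.1111], [0.5301, 0.1544]]
[417 211  19  44 659] [[0.4001, -0.2765], [0.4964, -0.2922], [0.4916, -0.3261], [0.3954, -0.31]]
[280 213  20  45 669] [[0.4935, 0.0215], [0.4975, -0.0129], [0.4004, -0.0243], [0.3965, 0.0097]]
[ 189  272   66   53 1676] [[0.2881, 0.2302], [0.3705, 0.2007], [0.3206, 0.0733], [0.2392, 0.104]]
[457 307  53  54 389] [[0.1883, -0.3414], [0.2927, -0.3739], [0.2628, -0.4834], [0.1593, -0.4496]]
[470 317  36  37 666] [[0.2006, -0.3727], [0.2676, -0.3996], [0.2421, -0.4706], [0.1756, -0.4433]]
```

View pics/crop1.png

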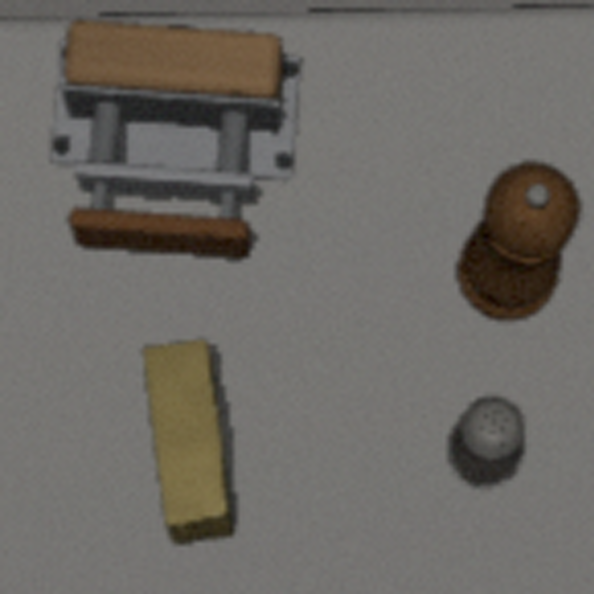

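The crop confirms the packet: 102×37 mm, centre about (0.447,-0.002), yaw about 7°, 0.44 m from the base. The bar of the aluminium press lies just ahead of it, its top front edge at crop pixels (75,243)–(246,258). Next is a close look with the wrist camera to refine the press pose.

```bash
python3 - <<'E'
from h import *
D=lambda yaw:[180,0,yaw]
move_ptp([.46,0.0,.37],D(180))
o=observe();print(o['time'],o['qpos'],o['ee_pos'],o['orientation'],o['wrist_force'])
import json
i=camera_info('wrist');json.dump({k:np.array(v).tolist() if not isinstance(v,float) else v for k,v in i.items()},open('w1.json','w'))
im=read_camera('wrist')[:,:,::-1];cv2.imwrite('pics/w1.png',im)
im=read_camera('top')[:,:,::-1];cv2.imwrite('pics/top1.png',im)
# crop1 points
for c,z in (((75,243),.062),((246,258),.062),((72,25),.066),((278,37),.066),((53,163),.003),((292,178),.003)):
    print(c,ray('top',(245+c[0]/4.1,130+c[1]/4.1),z).round(4))
for x in(.36,.38,.4): print(x,ik([x,0,.19],D(180)) is not None)
E
```

```text
2.5333 [-3.04945034e+00 -7.20091711e+00  1.19408208e+02  1.19818051e-02
  6.77732025e+01 -9.30915252e+01] [4.60227845e-01 4.51260082e-04 3.70165403e-01] [ 1.79989975e+02  2.00762032e-02 -1.79962457e+02] [-0.01545271  0.30303724 -0.17302708]
(75, 243) [0.5545 0.0578 0.062 ]
(246, 258) [ 0.5441 -0.0359  0.062 ]
(72, 25) [0.6782 0.0586 0.066 ]
(278, 37) [ 0.6689 -0.0557  0.066 ]
(53, 163) [0.6176 0.0755 0.003 ]
(292, 178) [ 0.6059 -0.0619  0.003 ]
0.36 True
0.38 True
0.4 True
```

View pics/w1.png

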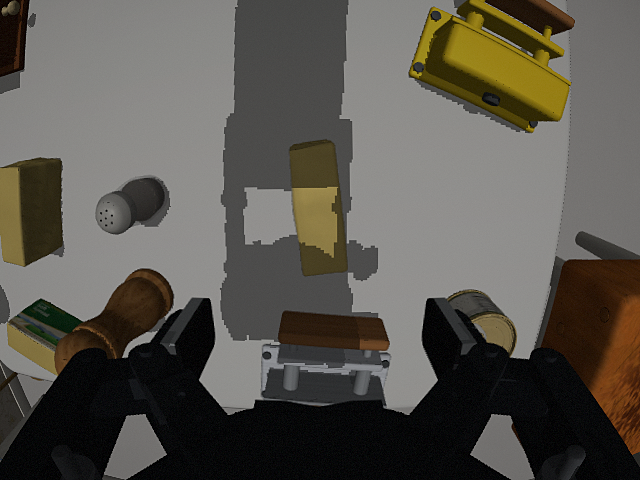

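The wrist view shows the packet at (318,207), the aluminium press bar at (333,330), and salt, mill and tin well clear. I'll enlarge the press to get its axis.

```bash
python3 - <<'E'
from h import *
im=cv2.imread('pics/w1.png')[300:410,250:400]
cv2.imwrite('pics/crop2.png',cv2.resize(cv2.convertScaleAbs(im,alpha=1.6,beta=15),None,fx=5.2,fy=5.2,interpolation=cv2.INTER_CUBIC))
E
```

```text
(no output)
```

View pics/crop2.png

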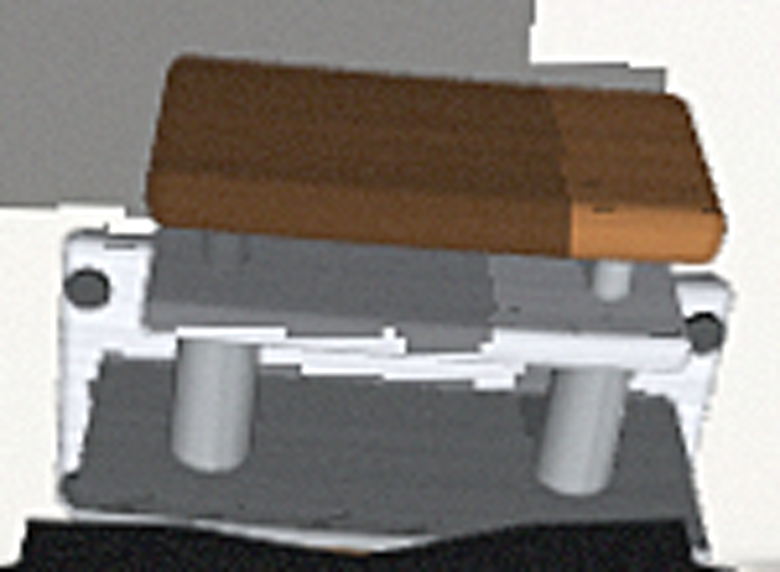

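Crop: bar face bottom edge (175,58)–(685,97), face top edge (150,172)–(722,208), foot front corners (62,235) and (733,283).

```bash
python3 - <<'E'
from h import *
import json
i=json.load(open('w1.json'))
P=lambda c,z:ray('wrist',(250+c[0]/5.2,300+c[1]/5.2),z,i)
for n,a,b,z in(('bot',(172,58),(690,97),.014),('top',(148,175),(725,211),.062),('rear',(152,222),(720,262),.062),('foot',(62,233),(733,283),.006),('foot0',(62,233),(733,283),.0)):
    A,B=P(a,z),P(b,z);d=B-A;print(n,A.round(4),B.round(4),'mid',((A+B)/2).round(4),'len',np.hypot(d[0],d[1]).round(4),'yaw',np.degrees(np.arctan2(-d[0],d[1])).round(2))
# packet in top1/w1 by colour
hsv=cv2.cvtColor(cv2.imread('pics/top1.png'),cv2.COLOR_BGR2HSV)
m=cv2.inRange(cv2.cvtColor(cv2.imread('pics/w1.png'),cv2.COLOR_BGR2HSV),(18,60,60),(35,255,255));m[:,:280]=0;m[:,360:]=0;m[:130]=0;m[285:]=0
pts=np.argwhere(m)[:,::-1].astype(np.float32);bp=cv2.boxPoints(cv2.minAreaRect(pts));print(bp,[P2.round(4)[:2].tolist() for P2 in (ray('wrist',q,.073,i) for q in bp)])
E
```

```text
bot [ 0.5581 -0.0341  0.014 ] [0.5671 0.0649 0.014 ] mid [0.5626 0.0154 0.014 ] len 0.0994 yaw -5.18
top [ 0.5553 -0.0339  0.062 ] [0.5632 0.0631 0.062 ] mid [0.5592 0.0146 0.062 ] len 0.0974 yaw -4.66
rear [ 0.5646 -0.0337  0.062 ] [0.5736 0.0632 0.062 ] mid [0.5691 0.0148 0.062 ] len 0.0973 yaw -5.34
foot [ 0.6034 -0.0592  0.006 ] [0.6165 0.0792 0.006 ] mid [0.61  0.01  0.006] len 0.139 yaw -5.41
foot0 [ 0.6073 -0.0603  0.    ] [0.6207 0.0806 0.    ] mid [0.614  0.0102 0.    ] len 0.1415 yaw -5.41
[[285.8173  144.5603 ]
 [334.19778 139.32999]
 [348.4534  271.19424]
 [300.0729  276.42456]] [[0.3969, -0.0228], [0.3932, 0.0115], [0.4925, 0.0236], [0.4969, -0.0137]]
```

Press yaw is -5.1°, bar face middle (0.561, 0.015), and foot and bar agree. The measured bar width (97–99 mm) and foot (139 mm) match the given sizes. The packet sits about 20 mm off the press line and is skewed about 12° to it. I'll grip it, align it 12 mm in front of the bar, and release.

```bash
cat >> h.py <<'E'
YP=-5.1; a=np.array([np.cos(np.radians(YP)),np.sin(np.radians(YP))]); BAR=np.array([.561,.015])
D=lambda yaw:[180,0,(yaw+180)%360-180]
def on(s,lat=0): return BAR+s*a+lat*np.array([-a[1],a[0]])   # point s along press axis from bar face
T=lambda xy,gz:[float(xy[0]),float(xy[1]),gz+pinch_z]        # TCP for grasp-point at xy, height gz
E
python3 - <<'E'
from h import *
import json
C=np.array([.4455,0.]);YK=186.7
move_ptp(T(C,.13),D(YK)); move_l(T(C,.042),feed=.15)
gripper_to(.02,40); o=observe();print(o['time'],o['width'],o['wrist_force'])
move_l(T(C,.054),feed=.08);o=observe();print(o['width'],o['wrist_force'],o['qpos'][5])
Q=on(-.063)
move_l(T(Q,.054),D(180+YP),feed=.08)
move_l(T(Q,.0425),feed=.05);o=observe();print(o['ee_pos'],o['wrist_force'])
gripper_to(.075);move_l(T(Q,.14),feed=.2)
cv2.imwrite('pics/top2.png',read_camera('top')[:,:,::-1])
gripper_to(0);B=on(-.153)
move_ptp(T(B,.14),D(180+YP));
i=camera_info('wrist');cv2.imwrite('pics/w2.png',read_camera('wrist')[:,:,::-1])
json.dump({k:np.array(v).tolist() if not isinstance(v,float) else v for k,v in i.items()},open('w2.json','w'))
o=observe();print(o['time'],o['width'],o['ee_pos'],o['wrist_force'])
E
```

```text
4.3167 0.03712128642659 [-1.20501613  0.42913516  5.84000087]
0.03681526985110024 [-0.06862634  0.18151876 -3.11711193] -99.90365731744454
[0.4982606  0.02046333 0.19728022] [-1.04867632  0.06703941  0.78749176]
8.2083 -8.190674639640521e-05 [0.40893908 0.0286389  0.29529187] [ 0.84890444  0.07265021 -0.30775726]
```

View pics/w2.png

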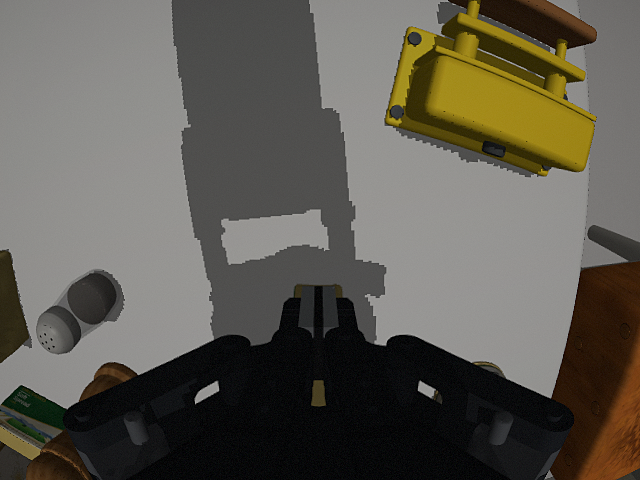

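The packet stands aligned and centred ahead of the closed fingers, with end B visible at (318,290) between them. Now the force-watched push.

```bash
cat >> h.py <<'E'
def press(s0,s1,lat=0,gz=.038):
    "descend behind the packet at s0, push along the press axis until the stop is felt, hold, retreat"
    move_l(T(on(s0,lat),gz),feed=.15); dwell(.2)
    f0=np.array(observe()['wrist_force']); F=lambda:-(np.array(observe()['wrist_force'])-f0)[:2]@a
    move_l(T(on(s1,lat),gz),feed=.05); s=s1; log=[]
    while s<s1+.06:
        s+=.0005 if log and log[-1][1]>8 else .001
        move_l(T(on(s,lat),gz),feed=.02); log.append((round(s,4),round(F(),1)))
        if log[-1][1]>16: break
    dwell(.5); f=F(); o=observe(); print(log,'hold',f,o['wrist_force'],o['moment'],o['time'])
    move_l(T(on(s-.05,lat),gz),feed=.1); return s
E
python3 - <<'E'
from h import *
s=press(-.153,-.122);print(s)
move_l(T(on(s-.05),.14),feed=.2)
cv2.imwrite('pics/top3.png',read_camera('top')[:,:,::-1]);print(observe()['time'])
E
```

```text
[(-0.121, np.float64(-0.5)), (-0.12, np.float64(2.6)), (-0.119, np.float64(0.8)), (-0.118, np.float64(0.2)), (-0.117, np.float64(0.4)), (-0.116, np.float64(2.4)), (-0.115, np.float64(4.7)), (-0.114, np.float64(5.6)), (-0.113, np.float64(7.8)), (-0.112, np.float64(7.7)), (-0.111, np.float64(7.5)), (-0.11, np.float64(8.3)), (-0.1095, np.float64(9.2)), (-0.109, np.float64(8.4)), (-0.1085, np.float64(9.5)), (-0.108, np.float64(8.9)), (-0.1075, np.float64(10.0)), (-0.107, np.float64(10.8)), (-0.1065, np.float64(9.8)), (-0.106, np.float64(9.5)), (-0.1055, np.float64(11.2)), (-0.105, np.float64(10.9)), (-0.1045, np.float64(10.1)), (-0.104, np.float64(11.0)), (-0.1035, np.float64(12.1)), (-0.103, np.float64(11.8)), (-0.1025, np.float64(12.7)), (-0.102, np.float64(11.9)), (-0.1015, np.float64(12.4)), (-0.101, np.float64(12.2)), (-0.1005, np.float64(13.7)), (-0.1, np.float64(13.5)), (-0.0995, np.float64(12.5)), (-0.099, np.float64(14.0)), (-0.0985, np.float64(13.8)), (-0.098, np.float64(15.1)), (-0.0975, np.float64(15.9)), (-0.097, np.float64(15.9)), (-0.0965, np.float64(17.0))] hold 16.209143596441294 [-17.0529588    1.23803814   5.49912445] [0.1589292  2.16380417 0.0121975 ] 20.2583
-0.09649999999999997
21.6167
```

```bash
python3 - <<'E'
from h import *
im=cv2.imread('pics/top3.png');cv2.imwrite('pics/crop3.png',cv2.resize(im[130:280,230:400],None,fx=4,fy=4,interpolation=cv2.INTER_CUBIC))
E
```

```text
(no output)
```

View pics/crop3.png

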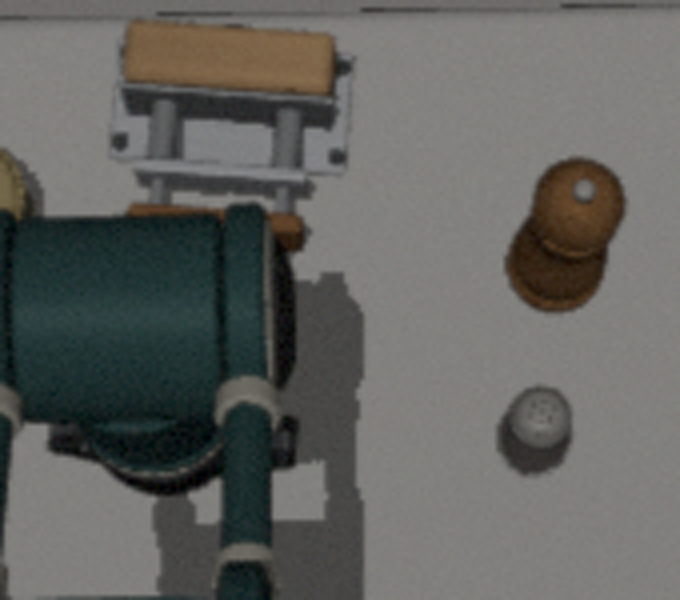

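The arm hides the packet here, but the bar is back out and mill and salt are unmoved. I'll look with the wrist camera from the earlier viewpoint and measure by colour.

```bash
cat >> h.py <<'E'
def look(name):
    "wrist picture -> outline of the packet's top (z=.073): centre (s,lat), yaw"
    i=camera_info('wrist');im=read_camera('wrist')[:,:,::-1];cv2.imwrite(f'pics/{name}.png',im)
    m=cv2.inRange(cv2.cvtColor(np.ascontiguousarray(im),cv2.COLOR_BGR2HSV),(18,60,50),(35,255,255));n,l,s,_=cv2.connectedComponentsWithStats(m)
    for k in range(1,n):
        if s[k,4]<800: continue
        W=np.array([ray('wrist',q,.073,i)[:2] for q in np.argwhere(l==k)[:,::-1]]).astype(np.float32)
        c,wh,_=r=cv2.minAreaRect(W); b=cv2.boxPoints(r);e=max((b[1]-b[0],b[2]-b[1]),key=np.linalg.norm);e=e*np.sign(e[0])
        d=np.array(c)-BAR
        if np.hypot(*d)<.2: print(name,s[k].tolist(),'s,lat',(d@a).round(4),(d@[-a[1],a[0]]).round(4),'size',np.round(wh,4),'yaw',np.degrees(np.arctan2(e[1],e[0])).round(1))
E
python3 - <<'E'
from h import *
gripper_to(.075)
move_ptp(T(on(-.10),.215),D(180+YP));look('w3');print(observe()['time'])
E
```

```text
w3 [296, 203, 46, 134, 5736] s,lat -0.063 -0.0001 size [0.0352 0.1119] yaw -5.2
w3 [452, 298, 57, 55, 1613] s,lat -0.0156 0.1471 size [0.07   0.0396] yaw 48.8
22.8083
```

View pics/w3.png

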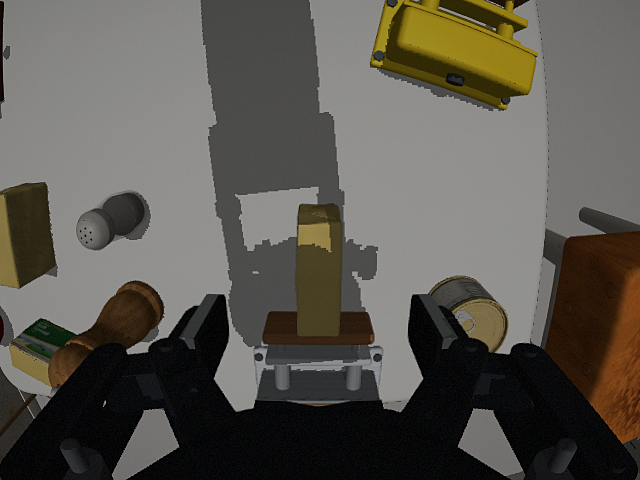

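The packet touches the bar, centred at (319,330), upright and square (yaw -5.2°, lateral 0). Bystanders are unmoved. Next: grip, lift, back off, turn 180°, and set it down in front of the bar.

```bash
python3 - <<'E'
from h import *
move_ptp(T(on(-.056),.13),D(180+YP)); move_l(T(on(-.056),.042),feed=.15)
gripper_to(.02,40);print(observe()['width'])
move_l(T(on(-.056),.047),feed=.05);move_l(T(on(-.125),.06),feed=.12);print(observe()['wrist_force'])
move_ptp(T(on(-.125),.06),D(90+YP));move_ptp(T(on(-.125),.06),D(YP));o=observe();print(o['qpos'][5],o['orientation'],o['width'])
move_l(T(on(-.066),.054),feed=.1);move_l(T(on(-.066),.0425),feed=.05)
gripper_to(.075);move_l(T(on(-.066),.14),feed=.2);print(observe()['time'])
gripper_to(0)
move_ptp(T(on(-.156),.16),D(90+YP));move_ptp(T(on(-.156),.14),D(180+YP));
gripper_to(.075);move_ptp(T(on(-.11),.215),D(180+YP));look('w4');print(observe()['time'])
E
```

```text
0.036768128695268854
[ 0.9434857   0.01907385 -3.89578342]
95.2085119362071 [-1.79999798e+02 -4.92400184e-03 -5.04828293e+00] 0.03685491459867365
30.4417
w4 [295, 202, 47, 133, 5716] s,lat -0.0745 -0.0005 size [0.0351 0.1105] yaw -5.1
w4 [456, 307, 51, 47, 1259] s,lat -0.0195 0.1502 size [0.0688 0.0299] yaw 43.4
35.1167
```

View pics/w4.png

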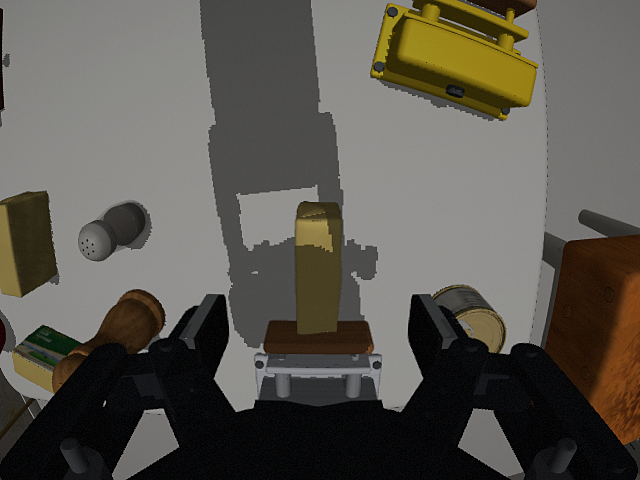

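The packet is turned, upright, square and centred, a little short of the bar. Pressing the second end.

```bash
python3 - <<'E'
from h import *
gripper_to(0);move_ptp(T(on(-.162),.14),D(180+YP))
s=press(-.162,-.119);print(s)
move_l(T(on(s-.06),.14),feed=.2);gripper_to(.075);move_ptp(T(on(-.11),.215),D(180+YP));look('w5');print(observe()['time'])
E
```

```text
[(-0.118, np.float64(1.2)), (-0.117, np.float64(0.6)), (-0.116, np.float64(1.6)), (-0.115, np.float64(4.9)), (-0.114, np.float64(7.5)), (-0.113, np.float64(9.2)), (-0.1125, np.float64(8.8)), (-0.112, np.float64(9.7)), (-0.1115, np.float64(8.9)), (-0.111, np.float64(9.0)), (-0.1105, np.float64(9.3)), (-0.11, np.float64(11.0)), (-0.1095, np.float64(9.6)), (-0.109, np.float64(10.0)), (-0.1085, np.float64(8.5)), (-0.108, np.float64(10.7)), (-0.1075, np.float64(10.4)), (-0.107, np.float64(10.3)), (-0.1065, np.float64(10.6)), (-0.106, np.float64(11.7)), (-0.1055, np.float64(12.0)), (-0.105, np.float64(11.4)), (-0.1045, np.float64(11.6)), (-0.104, np.float64(12.6)), (-0.1035, np.float64(12.8)), (-0.103, np.float64(11.8)), (-0.1025, np.float64(12.5)), (-0.102, np.float64(12.7)), (-0.1015, np.float64(13.4)), (-0.101, np.float64(14.8)), (-0.1005, np.float64(13.0)), (-0.1, np.float64(13.3)), (-0.0995, np.float64(13.4)), (-0.099, np.float64(14.1)), (-0.0985, np.float64(13.0)), (-0.098, np.float64(13.7)), (-0.0975, np.float64(15.7)), (-0.097, np.float64(15.8)), (-0.0965, np.float64(16.5))] hold 17.548647016366015 [-17.89549885   2.80236818   5.47096991] [ 0.2298209   2.20260071 -0.04450421] 48.5667
-0.09649999999999997
w5 [295, 214, 47, 133, 5582] s,lat -0.0638 -0.0002 size [0.0353 0.1136] yaw -5.5
w5 [455, 307, 52, 47, 1270] s,lat -0.0187 0.1501 size [0.068 0.031] yaw 44.3
51.0667
```

View pics/w5.png

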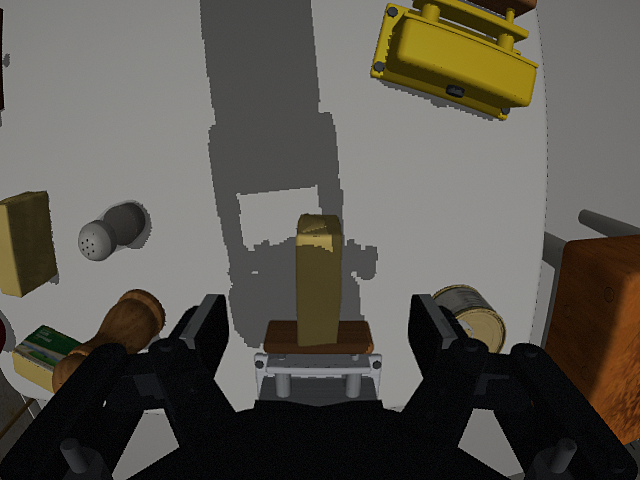

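The packet rests against the bar, upright, square (yaw -5.5° against the press's -5.1°) and centred. The bystanders are where they were and the robot is clear, so I'm handing in.

```bash
python3 -c "
from rig import *
close_job();print(observe()['time'])"
```

```text
the job is handed in; nothing more can be done
the job is handed in; nothing more can be done
```

I pressed both ends of the packet against the bar and handed the job in at about 51 s. `close_job` gives no verdict, so the outcome rests on my own checks below.

**What I did:** I took the packet nearest the base and lined it up with the aluminium press. I pushed end A in ungripped, with the closed fingers behind end B. Then I gripped and lifted the packet, turned it end for end, set it down and pressed end B the same way.

**Forces:** In both presses the push force first rose along the bar's spring curve. About 15 mm after first touch it climbed past what the spring alone can give, to 16–17.5 N at the wrist. I held each for 0.5 s. Allowing 1–2 N for friction, the bar was on its stop and far below 40 N. The force readings were noisy by about 1 N and the arm gives a little, so the stop showed as a steeper slope, not a sharp step.

**Last view (wrist camera):**
- **Packet:** it stands upright against the bar with end B towards it. It is within 1 mm of the middle line and about 0.4° off square.
- **Bystanders:** the mill, salt shaker and tin look unmoved.
- **Robot:** the gripper is clear of everything.

**Disagreements:** The top camera put the bar's face about 12 mm nearer the robot than the wrist camera did. I used the wrist value, and the contact point felt in the push agreed with it to about 3 mm. The top-camera check after the first press was hidden by the arm, so I checked with the wrist camera instead.

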